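# Restack the washer's water-inlet filter rings

### The arm

A 7-joint arm with a two-finger parallel gripper is mounted at the origin on the work surface. World frame = base frame: x ahead of the robot, y to its left, z up, the work surface at z = 0. Lengths are in m, angles in rad, forces in N, time in s.
With the tool pointing down it reaches from about 0.35 to 0.9 m from the base axis. Payload 8.1 kg.
Tool frame: the origin (TCP) lies at the very end of the fingers, on their centre line; the grasp point (between the pads) lies 19 mm behind it; z points along the fingers, y is the line along which they close (so a half turn about z gives the same grasp; the last joint's range is limited). The gripper opens to 92 mm and grips with 3 to 60 N. Pads are 19 mm wide; open, the fingers measure 130 mm over their backs; the gripper's body (75 mm by 190 mm) begins 47 mm behind the grasp point.
Start: joints at [-1.367, 0.434, 0.025, 1.573, -0.012, 1.134, -0.075], TCP at [0.189, 0.596, 0.227] pointing down, gripper open.
Joint ranges: [-2.62, 2.62], [-0.44, 2.09], [-1.27, 1.32], [0.08, 2.57], [-1.32, 4.46], [0.12, 2], [-2.74, 2.74]. Speed limits (rad/s): [2.22, 2.22, 3.01, 3.01, 3.14, 3.14, 3.14].

### API

Orientations are given as a rotation vector (axis times angle).
In Python, from bench import ctrl, viewer, job gives the robot as it stands.
- The arm moves only by the shell command python3 -m pendant 'ROWS' [FORCE]. ROWS is JSON, a list of rows, each a list of 3 entries, a list of its own where there are three numbers: the shift along the tool's x, y, z in cm, then the turn, a rotation vector about the tool's x, y, z in rad, then the opening in per cent of the stroke, from 0 (shut) to 100 (fully open). In form: [[[x, y, z], [rx, ry, rz], jaw], ...]. A call has exactly 5 rows; each row shifts and turns the commanded pose from where the row before left it, along the tool's axes as they then stand; what a row does not reach is not made up. A row lasts 1/8 s, in which the tool goes at most 62.5 mm and 10.7 degrees, less where a joint would pass 70% of its speed; a pose out of reach is approached as far as the arm can. A call is refused whole if a number of a shift passes 6.25 or a number of a turn 0.188, either way. A call with a gripper value outside its range is refused whole. The fingers move at their own pace and stop on an object; FORCE is the grip in N (left out, the last holds). Time passes only in rows, so rows that do not move let the fingers close, or fill a call up. It gives the time, the measured TCP pose, the force, the opening and the grip force at its end, in the units of the state.
- ctrl.get_state(): the state, without advancing time (a new reading comes with each control period).
- viewer.read_camera(name): name is "side" or "top"; returns a dict with "image" (384x512x3 uint8, blue, green, red), "K" (3x3 intrinsics, pixels), "R" (3x3) and "t" (3): a world point X has camera coordinates R X + t. Camera axes: x right, y down, z forward; pixel columns grow to the right and rows downward; lengths in m; the calibration is good to about 2 mm. A picture is of the moment at which its call begins. There is no depth.
- job.finish_job(): hands the job in; it is judged then, once.
Trained networks look in the newest picture that a camera, given by its name, has taken for a name from the list of things; names that differ only in an ending like _2 or _b are one class to them, and where a whole thing is asked for, a point or a joint stands for the part that bears it (a point fixed in the world has none). Each returns a list of dicts, best first, with "confidence" (0 to 1); they miss things now and then, are a little off and sometimes report something else, mostly with a low value. They report only what shows in the picture. A call takes as long as a camera call.
- viewer.search_frame(label, camera): "xy" ([column, row] in pixels, amid what is visible of it).
- viewer.silhouettes(label, camera): "region" (384x512 bool, what is visible of it) and "xy" ([column, row] in pixels, amid what is visible of it).
- viewer.place_of(label, camera): "xy" ([column, row] in pixels: a listed point, or the origin of a listed thing).
The state is a dict: "t": time; "joints": joint angles; "joint_velocities": joint speeds; "joint_torque": joint torques, N m; "ee_pos": TCP position; "eef_rot": TCP orientation; "ft_force": force on the tool from outside, world axes, zero at the start; "moment": the same for the moment, N m; "opening": opening from 0.0 (shut) to 1.0 (fully open); "grip_force": force on a finger pad.
Only numpy, scipy, OpenCV 4.12 (cv2) and the standard library are available. Lean on these libraries where they do the work, as an engineer would, in place of code of your own. Each camera call takes 0.05 s, during which the arm holds its last target. There are 200 camera calls.

### The job

Rebuild the washer's inlet filter: thread the three loose filter rings onto the upright spindle one after another, the largest first, then the middle one, then the smallest on top, pressing each one down over the spring balls until it is fully home, flat and tight on what lies below it, and the rubber seat under the stack is felt to give. The plastic is thin: feel your way on and press each home with about 12 newtons, never more than about 30. Leave the jar, the funnel and the brush where they are, and let go when the stack is complete.

Things in the scene. Friction and masses are not known exactly. Their poses are not given: they have to be found in the camera images.
- foot: Fixed foot of the filter spindle: black plastic disc, 100 mm across, 14 mm high; origin at the centre of its underside on the benchtop, z up. On it stands one rigid upright piece: a grey column 32 mm across, topped by a flat shoulder faced in black rubber (the stack's seat), then a white spindle 18 mm across rising 67 mm above the shoulder: 55 mm straight, then a 12 mm taper to a flat tip 8 mm across.
- seat (a point): Nominal middle of the shoulder, 38 mm above the benchtop on the foot's axis. The upright is adjustable and its setting is NOT in any pose: its real axis lies up to 3 mm off this point along the foot's x and 3 mm along its y, either way, and the real shoulder is 29 to 47 mm above the benchtop (tip 96 to 114 mm). Find these by touch. The upright itself does not give.
- cushion (a joint): Squeeze of the shoulder's rubber face: 0 free, negative when pressed down, hard stop at -0.0025 m; gives 1 mm per 8 N. Each ring must be pressed until it gives at least 0.3 mm (2.4 N on it, plus the drag of the balls). The reading is as coarse as the poses (2 mm), so feel the force.
- balls (a point): Nominal centre of the top row of spring balls, 39 mm above the seat point; rows also 25.5 and 9 mm above it (all shift with the upright, one row inside each seated ring). Each row: three 8 mm balls 2.5 mm proud of the spindle. A ring takes 2 to 6 N to enter a row and is then held by some 0.5 to 2 N of drag: it does not fall, it must be pushed all the way. The complete stack is 45 mm thick.
- ring_large: Largest filter ring, blue plastic, 60 mm outside diameter, 18 mm thick, about 50 g, lying flat on the benchtop, both faces alike; origin at the centre of its underside, z axis along the bore (up). Bore 20 mm right through.
- ring_medium: Middle filter ring, yellow plastic, 50 mm outside diameter, 15 mm thick, about 35 g, lying flat on the benchtop, both faces alike; origin at the centre of its underside, z axis along the bore (up). Bore 20 mm right through.
- ring_small: Smallest filter ring, green plastic, 40 mm outside diameter, 12 mm thick, about 22 g, lying flat on the benchtop, both faces alike; origin at the centre of its underside, z axis along the bore (up). Bore 20 mm right through.
- caddy: Fixed turntable caddy, bamboo disc 240 mm across, top 20 mm above the benchtop, low chrome rim, a chrome hanger hook standing on it to 92 mm above the disc; origin at the centre of its underside. Not part of the job.
- jar: White ceramic jar with a wooden cap, 72 mm across, 95 mm high, standing on the caddy; origin at the centre of its underside. Leave alone.
- funnel: Red plastic funnel standing mouth down on the caddy, 84 mm across, 78 mm high; origin at the centre of its mouth. Leave alone.
- brush: Bamboo brush 150 x 45 mm, 39 mm high, lying on its white nylon bristles on the benchtop; x along its length, origin at the centre of its underside. Leave alone.

How it is judged:
On the way, in this order (a step that is already met when the one before it is completed fails the run):
1. the largest ring is on the spindle, pressed home on the shoulder so that its rubber face gives at least 0.3 mm (z of ring_large in the frame of foot between 0.027 and 0.049 m and horizontal distance between ring_large and foot below 0.008 m and angle between ring_large's own z axis and vertical below 0.08 rad and value of joint cushion below -0.0003 m), for 0.1 s.
2. then the middle ring is pressed home on the largest, again squeezing the rubber (all of step 1 and z of ring_medium in the frame of ring_large between 0.016 and 0.02 m and horizontal distance between ring_medium and foot below 0.008 m and angle between ring_medium's own z axis and vertical below 0.08 rad), for 0.1 s.
3. then the smallest ring is pressed home on the middle one, again squeezing the rubber (all of step 2 and z of ring_small in the frame of ring_medium between 0.013 and 0.017 m and horizontal distance between ring_small and foot below 0.008 m and angle between ring_small's own z axis and vertical below 0.08 rad), for 0.1 s.
At the end, for the whole second after the job is handed in: All three rings are on the spindle (each within 8 mm of the foot's axis, flat within 0.08 rad): the largest with its underside 27 to 49 mm above the benchtop, the middle one 18 mm (within 2 mm) above that, the smallest 15 mm (within 2 mm) above the middle one, all at rest (z of ring_large in the frame of foot between 0.027 and 0.049 m and horizontal distance between each of ring_large, ring_medium, ring_small and foot below 0.008 m and angle between each of ring_large, ring_medium, ring_small's own z axis and vertical below 0.08 rad and z of ring_medium in the frame of ring_large between 0.016 and 0.02 m and z of ring_small in the frame of ring_medium between 0.013 and 0.017 m and linear speed of each of ring_large, ring_medium, ring_small below 0.02 m/s); the robot touches nothing.
It fails at once if a ring is pushed against the spindle, catches, shoulder or foot with more than 35 N (contact force between any of ring_large, ring_medium, ring_small and foot above 35 N).
It fails at once if rings are pressed on one another with more than 35 N (contact force between ring_large and ring_medium above 35 N or contact force between ring_medium and ring_small above 35 N).
It fails at once if the robot itself pushes the spindle or foot with more than 35 N (contact force between any of the fingers, the arm and foot above 35 N).
It fails at once if the jar, the funnel or the brush is moved more than 15 mm (distance of any of jar, funnel, brush from where it was at the start of the episode above 0.015 m).
It also fails if it takes over 72 s, if anything falls off the work surface, if the arm or the gripper's body presses on something with over 40 N, if the wrist force passes 120 N, or if a joint passes its speed limit or range.

## Working session

There is one attempt and no reset: what is moved stays moved. The work goes in short steps, Python scripts to look and compute and a shell command to move; the robot and the scene stay as the last step left them, time stands still between calls to the robot, and variables do not carry over. Pictures are saved under pics/ and viewed, at most 10 in all, crops included, and the job is handed in when it is done.

```bash
mkdir -p pics; cat > h.py <<'E'
import numpy as np, cv2
from scipy.spatial.transform import Rotation as Ro
from bench import ctrl, viewer, job
def ray(c,xy):
    K,R,t=c["K"],c["R"],c["t"]
    d=np.array(R).T@np.linalg.inv(K)@np.array([xy[0],xy[1],1.]); o=-np.array(R).T@np.array(t); return o,d
def at_z(c,xy,z):
    o,d=ray(c,xy); return o+d*(z-o[2])/d[2]
def st():
    s=ctrl.get_state(); print(round(s["t"],2),np.round(s["ee_pos"],4),np.round(s["eef_rot"],3),np.round(s["ft_force"],2),round(s["opening"],3),s["grip_force"])
    return s
E
python3 - <<'E'
from h import *
s=st(); print(Ro.from_rotvec(s["eef_rot"]).as_matrix().round(3))
cs={n:viewer.read_camera(n) for n in("side","top")}
cv2.imwrite("pics/a.png",np.hstack([cs["side"]["image"],cs["top"]["image"]])[:, :, :] if 0 else cs["top"]["image"]); cv2.imwrite("pics/b.png",cs["side"]["image"])
for n,c in cs.items():
    print(n,"cam at",(-np.array(c["R"]).T@c["t"]).round(3))
    for l,z in [("foot",0),("seat",.038),("balls",.077),("ring_large",0),("ring_medium",0),("ring_small",0),("caddy",0),("jar",.02),("funnel",.02),("brush",0)]:
        for d in viewer.place_of(l,n)[:2]: print(l,np.round(d["xy"],1),round(d["confidence"],2),at_z(c,d["xy"],z).round(4))
E
```

```text
0.0 [0.1886 0.5953 0.226 ] [-4.800e-01 -3.105e+00  2.000e-03] [ 0.3  -0.61 -0.3 ] 1.003 0.0
[[-0.953  0.302 -0.   ]
 [ 0.302  0.953 -0.002]
 [-0.    -0.002 -1.   ]]
side cam at [ 0.055 -0.524  0.559]
foot [264.3 216. ] 0.96 [0.5983 0.0378 0.    ]
foot [361.7 262.9] 0.31 [ 0.6343 -0.2312  0.    ]
seat [267.5 203. ] 0.63 [0.6061 0.035  0.038 ]
balls [271.2 191.4] 0.94 [0.6073 0.024  0.077 ]
ring_large [341.8 341.8] 0.96 [ 0.4413 -0.321   0.    ]
ring_medium [274.3 285.6] 0.6 [ 0.4472 -0.1505  0.    ]
ring_small [363.3 264.5] 0.71 [ 0.6326 -0.2364  0.    ]
caddy [176.6 170.9] 0.57 [0.5621 0.3982 0.    ]
jar [163.4 161.2] 0.64 [0.5476 0.4485 0.02  ]
jar [272.8 192.6] 0.49 [0.6715 0.0815 0.02  ]
funnel [191.2 168.9] 0.8 [0.5837 0.3461 0.02  ]
brush [301.2 190.6] 0.68 [0.7619 0.0569 0.    ]
top cam at [0.435 0.081 0.957]
foot [265.3 189.9] 0.93 [0.5976 0.031  0.    ]
foot [251.9 130.9] 0.72 [0.7674 0.0661 0.    ]
seat [361.3 176.9] 0.72 [ 0.6242 -0.2245  0.038 ]
balls [268.1 185.8] 0.82 [0.595  0.0277 0.077 ]
ring_large [396.3 248.7] 0.84 [ 0.434  -0.3194  0.    ]
ring_medium [330.3 243.9] 0.75 [ 0.4488 -0.1415  0.    ]
ring_small [357.1 178.2] 0.64 [ 0.6285 -0.2252  0.    ]
caddy [131.4 202.5] 0.98 [0.566  0.3954 0.    ]
jar [108.7 206.1] 0.92 [0.5542 0.4482 0.02  ]
funnel [153.6 196.7] 0.64 [0.5783 0.3307 0.02  ]
brush [252.4 128.7] 0.61 [ 0.774   0.0646 -0.    ]
brush [333. 240.] 0.17 [ 0.4591 -0.1493  0.    ]
```

View pics/a.png

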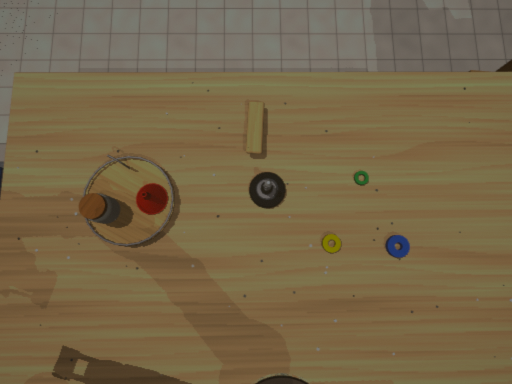

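View pics/b.png

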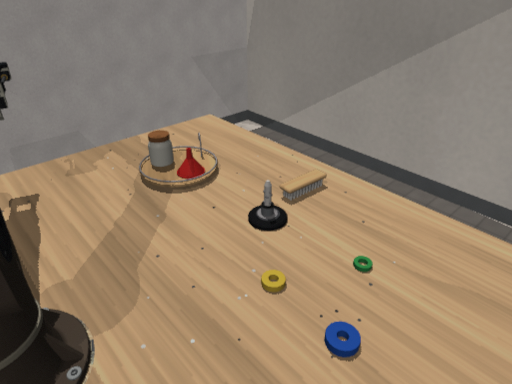

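Top view: foot at (267,190), blue (398,246), yellow (332,243), green (361,178). The side view shows the rings lying free and flat. The networks agree with the pictures. Next I refine the positions by colour silhouettes against projected outlines.

```bash
cat >> h.py <<'E'
from scipy.optimize import least_squares
def hull_pts(c,x,y,r,h,z0=0):
    a=np.linspace(0,2*np.pi,72); P=np.vstack([np.c_[x+r*np.cos(a),y+r*np.sin(a),0*a+z] for z in (z0,z0+h)])
    p=(np.array(c["K"])@(np.array(c["R"])@P.T+np.array(c["t"])[:,None])); return cv2.convexHull((p[:2]/p[2]).T.astype(np.float32))
def cen(h):
    m=cv2.moments(h); return np.array([m["m10"],m["m01"]])/m["m00"]
HSV={"ring_large":((105,120,60),(130,255,255),.030,.018),"ring_medium":((23,170,90),(35,255,255),.025,.015),"ring_small":((45,120,40),(85,255,255),.020,.012)}
def colour_cen(c,name,near):
    lo,hi,r,h=HSV[name]; m=cv2.inRange(cv2.cvtColor(c["image"],cv2.COLOR_BGR2HSV),lo,hi)
    Y,X=np.nonzero(m); k=np.hypot(X-near[0],Y-near[1])<30
    hu=cv2.convexHull(np.c_[X[k],Y[k]].astype(np.float32)); return cen(hu),cv2.contourArea(hu)
def fit(c,uv,r,h,z0=0,x0=(.5,0)):
    return least_squares(lambda q:(cen(hull_pts(c,q[0],q[1],r,h,z0))-uv),x0,diff_step=1e-3).x
E
cat > m.py <<'E'
from h import *
near={"top":{"ring_large":(398,246),"ring_medium":(332,243),"ring_small":(361,178)},"side":{"ring_large":(343,339),"ring_medium":(274,281),"ring_small":(363,264)}}
for n in("top","side"):
    c=viewer.read_camera(n)
    for l in HSV:
        uv,A=colour_cen(c,l,near[n][l]); x=fit(c,uv,*HSV[l][2:]); print(n,l,uv.round(1),A,cv2.contourArea(hull_pts(c,*x,*HSV[l][2:])),x.round(4))
    s=viewer.silhouettes("foot",n)[0]; M=s["region"].astype(np.uint8); Y,X=np.nonzero(M); print(n,"foot sil",M.sum(),X.min(),X.max(),Y.min(),Y.max())
    g=cv2.cvtColor(c["image"],cv2.COLOR_BGR2GRAY); d=(g<45)&(cv2.dilate(M,np.ones((7,7)))>0); Y,X=np.nonzero(d)
    hu=cv2.convexHull(np.c_[X,Y].astype(np.float32)); x=fit(c,cen(hu),.05,.014); print("foot dark",cen(hu),cv2.contourArea(hu),cv2.contourArea(hull_pts(c,*x,.05,.014)),x.round(4))
    f=np.array(cen(hu)).astype(int); crop=c["image"][f[1]-50:f[1]+30,f[0]-40:f[0]+40]
    cv2.imwrite(f"pics/foot_{n}.png",cv2.resize(crop,None,fx=5,fy=5,interpolation=cv2.INTER_CUBIC)); print("crop origin",f-[40,50])
a,b=[cv2.imread(f"pics/foot_{n}.png") for n in("top","side")]; cv2.imwrite("pics/foot.png",np.hstack([a,b]))
E
python3 m.py
```

```text
top ring_large [397.5 245.7] 358.0 462.0815385649912 [ 0.4419 -0.3192]
top ring_medium [331.1 243. ] 263.5 302.2054460484069 [ 0.4512 -0.1419]
top ring_small [361.1 177.4] 142.0 183.5515928401146 [ 0.6294 -0.2345]
top foot sil 1011 249 285 172 207
foot dark [266.89551718 189.70713414] 955.5 1069.1823815827956 [0.5969 0.0271]
crop origin [226 139]
side ring_large [341.9 338.8] 946.0 1091.7774898405187 [ 0.4407 -0.3201]
side ring_medium [272.8 280.2] 369.5 481.1514668650925 [ 0.4506 -0.1425]
side ring_small [362.2 263.3] 193.5 272.49258600967005 [ 0.6282 -0.2355]
side foot sil 1001 248 287 181 230
foot dark [267.37020742 216.95432642] 795.5 892.2256754921982 [0.5959 0.0242]
crop origin [227 166]
```

```bash
python3 -m pendant '[[[0,0,0],[0,0,0.18],100],[[0,-3,0],[0,0,0.18],100],[[-2,-5,0],[0,0,0.18],100],[[-3,-5,0],[0,0,0.18],100],[[-4,-4,0],[0,0,0.18],100]]' 30
```

```text
t: 1.92
ee_pos: [0.1277, 0.4055, 0.2267]
eef_rot: [-1.79, -2.582, -0.0]
ft_force: [0.0, 0.2, 0.8]
opening: 0.999
grip_force: 0.0
```

View pics/foot.png

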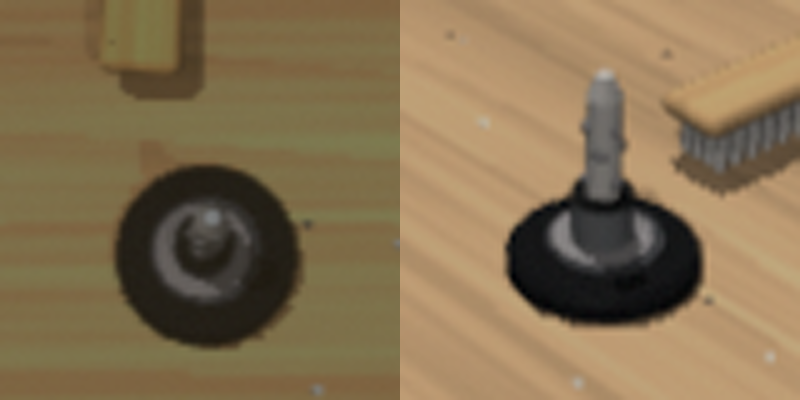

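Picture: tip at about (268.0,182.0) in the top view and (267.4,180.6) in the side view. The black rubber at the shoulder spoils the side foot hull, so I use its left, right and bottom extremes instead. I triangulate the tip.

```bash
python3 - <<'E'
from h import *
cs={n:viewer.read_camera(n) for n in("top","side")}
c=cs["side"]; obs=np.array([(506-400)/5+227-.4,(704-400)/5+227-.4,325/5+166-.4])
def f(q):
    h=hull_pts(c,q[0],q[1],.05,.014)[:,0]; return np.array([h[:,0].min(),h[:,0].max(),h[:,1].max()])-obs
r=least_squares(f,(.6,.03),diff_step=1e-3); print("foot side",r.x.round(4),r.fun.round(2))
tip={"top":(268.,182.),"side":(267.4,180.6)}
o=[ray(cs[n],tip[n]) for n in cs]; A=sum(np.eye(3)-np.outer(d,d)/(d@d) for _,d in o); b=sum((np.eye(3)-np.outer(d,d)/(d@d))@p for p,d in o)
print("tip",np.linalg.solve(A,b).round(4)); [print(z,n,at_z(cs[n],tip[n],z).round(4)) for n in cs for z in(.1,.105,.11)]
s=st(); print(np.array(s["joints"]).round(2))
E
```

```text
foot side [0.5968 0.0244] [ 0. -0.  0.]
tip [0.5989 0.0296 0.1086]
0.1 top [0.6004 0.0292 0.1   ]
0.105 top [0.5994 0.0295 0.105 ]
0.11 top [0.5985 0.0298 0.11  ]
0.1 side [0.6093 0.0401 0.1   ]
0.105 side [0.6033 0.034  0.105 ]
0.11 side [0.5973 0.0278 0.11  ]
2.02 [0.1272 0.4012 0.2261] [ 1.789  2.581 -0.006] [-0.17  0.11  0.57] 1.001 0.0
[-1.55  0.1   0.18  2.05 -0.02  1.   -1.01]
```

```bash
python3 -m pendant '[[[-2,4,0],[0,0,0.18],100],[[-3,5,0],[0,0,0.182],100],[[-5,3,0],[0,0,0],100],[[-5,3,0],[0,0,0],100],[[-5,3,0],[0,0,0],100]]' 30; python3 -m pendant '[[[-5,3,0],[0,0,0],100],[[-6,3,0],[0,0,0],100],[[-6,3,0],[0,0,0],100],[[-6,2,0],[0,0,0],100],[[-6,1,0],[0,0,0],100]]'
```

```text
t: 2.65
ee_pos: [0.3191, 0.2312, 0.2271]
eef_rot: [-2.218, -2.225, -0.002]
ft_force: [0.9, -0.4, 0.3]
opening: 1.004
grip_force: 0.0
t: 3.28
ee_pos: [0.4355, -0.0503, 0.2273]
eef_rot: [2.216, 2.224, 0.002]
ft_force: [1.0, 0.3, 0.5]
opening: 0.995
grip_force: 0.0
```

```bash
python3 -m pendant '[[[-5.5,0.3,1],[0,0,0],100],[[-6,0.1,3],[0,0,0],100],[[-6,0,4],[0,0,0],100],[[-5,0,4],[0,0,0],100],[[-3,0,2],[0,0,0],100]]'; python3 -m pendant '[[[0,0,0],[0,0,0],100],[[0,0,0],[0,0,0],100],[[0,0,0],[0,0,0],100],[[0,0,0],[0,0,0],100],[[0,0,0],[0,0,0],100]]'
```

```text
t: 3.9
ee_pos: [0.4377, -0.2927, 0.0931]
eef_rot: [-2.22, -2.222, 0.003]
ft_force: [0.6, -0.3, 1.8]
opening: 1.004
grip_force: 0.0
t: 4.53
ee_pos: [0.4389, -0.2895, 0.0954]
eef_rot: [2.218, 2.225, 0.001]
ft_force: [0.4, 0.1, 0.9]
opening: 1.002
grip_force: 0.0
```

```bash
python3 -m pendant '[[[-3,0.25,0],[0,0,0],100],[[0,0,3],[0,0,0],100],[[0,0,3],[0,0,0],100],[[0,0,2.2],[0,0,0],100],[[0,0,0],[0,0,0],100]]'; python3 - <<'E'
from h import *
st()
E
```

```text
t: 5.15
ee_pos: [0.4402, -0.3193, 0.012]
eef_rot: [-2.217, -2.222, 0.001]
ft_force: [0.0, -0.3, 0.8]
opening: 0.999
grip_force: 0.0
5.15 [ 0.4402 -0.3193  0.012 ] [-2.217e+00 -2.222e+00  1.000e-03] [ 0.05 -0.32  0.81] 0.999 0.0
```

```bash
python3 -m pendant '[[[0,0.1,0.4],[0,0,0],100],[[0,0,0],[0,0,0],60],[[0,0,0],[0,0,0],55],[[0,0,0],[0,0,0],55],[[0,0,0],[0,0,0],55]]' 30; python3 -m pendant '[[[0,0,0],[0,0,0],40],[[0,0,0],[0,0,0],40],[[0,0,0],[0,0,0],40],[[0,0,-3],[0,0,0],40],[[0,0,-5],[0,0,0],40]]' 30
```

```text
t: 5.78
ee_pos: [0.4421, -0.3201, 0.0093]
eef_rot: [2.219, 2.223, 0.0]
ft_force: [-1.8, -0.3, 3.2]
opening: 0.636
grip_force: 30.0
t: 6.4
ee_pos: [0.4409, -0.3193, 0.0886]
eef_rot: [-2.217, -2.221, 0.002]
ft_force: [1.0, -0.6, 0.0]
opening: 0.637
grip_force: 30.0
```

```bash
python3 -m pendant '[[[2,1,-4],[0,0,0],40],[[5,2,-2],[0,0,0],40],[[6,2.5,0],[0,0,0],40],[[6,2.5,0],[0,0,0],40],[[6,2.5,0],[0,0,0],40]]' 30; python3 -m pendant '[[[5,2.5,0],[0,0,0],40],[[3,2,0],[0,0,0],40],[[1,0.5,0],[0,0,0],40],[[0,0,0],[0,0,0],40],[[0,0,0],[0,0,0],40]]' 30
```

```text
t: 7.02
ee_pos: [0.5441, -0.0748, 0.1491]
eef_rot: [2.219, 2.223, 0.0]
ft_force: [0.6, -0.6, -1.4]
opening: 0.638
grip_force: 30.0
t: 7.65
ee_pos: [0.5928, 0.0114, 0.1491]
eef_rot: [2.222, 2.221, -0.001]
ft_force: [-0.3, 0.3, -0.9]
opening: 0.638
grip_force: 30.0
```

```bash
python3 - <<'E'
from h import *
s=st(); 
for n in("top","side"):
    c=viewer.read_camera(n); d=viewer.silhouettes("ring_large",n)
    cv2.imwrite(f"pics/c_{n}.png",c["image"])
    p=(np.array(c["K"])@(np.array(c["R"])@(s["ee_pos"]-np.array([0,0,.009]))+c["t"])); p=p[:2]/p[2]; print(n,"expected origin px",p.round(1))
    try: uv,A=colour_cen(c,"ring_large",p); print(uv,A,"fit at z",s["ee_pos"][2]-.009,fit(c,uv,.03,.018,s["ee_pos"][2]-.009,(.6,.03)).round(4))
    except Exception as e: print(e)
    for q in viewer.place_of("ring_large",n)[:1]: print("net",q["xy"],q["confidence"])
a=cv2.imread("pics/c_side.png"); cv2.imwrite("pics/c.png",cv2.resize(a[110:250,190:340],None,fx=4,fy=4))
E
```

```text
7.65 [0.5928 0.0114 0.1491] [ 2.222e+00  2.221e+00 -1.000e-03] [-0.33  0.28 -0.86] 0.638 29.999645333737135
top expected origin px [276.6 181.9]
OpenCV(4.12.0) /io/opencv/modules/imgproc/src/shapedescr.cpp:315: error: (-215:Assertion failed) npoints >= 0 && (depth == CV_32F || depth == CV_32S) in function 'contourArea'

side expected origin px [271.1 172.7]
[272.40307523 169.82811642] 303.5 fit at z 0.14014134683474552 [0.5935 0.0083]
net [271.1, 173.4] 0.64h.py:17: RuntimeWarning: invalid value encountered in divide
  m=cv2.moments(h); return np.array([m["m10"],m["m01"]])/m["m00"]
```

View pics/c.png

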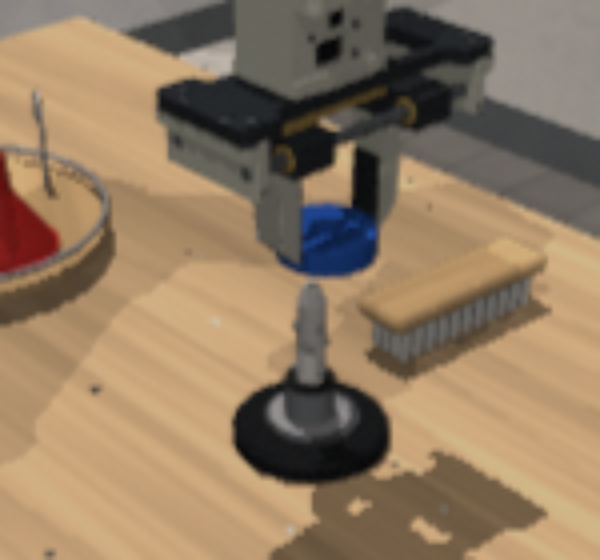

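The ring is held level and its origin, seen at (271,173), lies where expected. I now centre it over the spindle and go down close to the tip.

```bash
python3 -m pendant '[[[1,0.35,0],[0,0,0],40],[[0.7,0.2,0],[0,0,0],40],[[0,0,1],[0,0,0],40],[[0,0,0.8],[0,0,0],40],[[0,0,0],[0,0,0],40]]' 30;  python3 -m pendant '[[[0,0,0.3],[0,0,0],40],[[0,0,0.3],[0,0,0],40],[[0,0,0.2],[0,0,0],40],[[0,0,0.2],[0,0,0],40],[[0,0,0],[0,0,0],40]]' 30
```

```text
t: 8.57
ee_pos: [0.5982, 0.03, 0.13]
eef_rot: [-2.219, -2.222, 0.002]
ft_force: [-0.0, 0.3, -0.7]
opening: 0.635
grip_force: 30.0
t: 9.2
ee_pos: [0.5989, 0.0304, 0.1209]
eef_rot: [-2.219, -2.223, 0.0]
ft_force: [0.3, -1.1, -1.6]
opening: 0.638
grip_force: 30.0
```

```bash
python3 -m pendant '[[[-0.1,0,0.2],[0,0,0],40],[[0,0,0.2],[0,0,0],40],[[0,0,0.2],[0,0,0],40],[[0,0,0.2],[0,0,0],40],[[0,0,0],[0,0,0],40]]' 30;  python3 -m pendant '[[[0,0,0.2],[0,0,0],40],[[0,0,0.2],[0,0,0],40],[[0,0,0.2],[0,0,0],40],[[0,0,0],[0,0,0],40],[[0,0,0],[0,0,0],40]]' 30
```

```text
t: 9.82
ee_pos: [0.5988, 0.0293, 0.1129]
eef_rot: [-2.219, -2.223, 0.0]
ft_force: [-0.1, -0.3, -1.0]
opening: 0.638
grip_force: 30.0
t: 10.45
ee_pos: [0.5989, 0.0292, 0.107]
eef_rot: [-2.219, -2.223, 0.0]
ft_force: [-0.1, -0.1, -0.5]
opening: 0.634
grip_force: 30.0
```

```bash
python3 -m pendant '[[[0,0,0.2],[0,0,0],40],[[0,0,0.2],[0,0,0],40],[[0,0,0.1],[0,0,0],40],[[0,0,0],[0,0,0],40],[[0,0,0],[0,0,0],40]]' 30;  python3 -m pendant '[[[0,0,0.2],[0,0,0],40],[[0,0,0.1],[0,0,0],40],[[0,0,0.1],[0,0,0],40],[[0,0,0],[0,0,0],40],[[0,0,0],[0,0,0],40]]' 30
```

```text
t: 11.08
ee_pos: [0.5989, 0.0293, 0.102]
eef_rot: [-2.219, -2.223, 0.0]
ft_force: [-1.0, -1.3, -1.8]
opening: 0.637
grip_force: 30.0
t: 11.7
ee_pos: [0.5989, 0.0293, 0.098]
eef_rot: [-2.219, -2.224, 0.0]
ft_force: [-0.1, -0.0, -1.8]
opening: 0.636
grip_force: 30.0
```

```bash
python3 -m pendant '[[[0,0,0.2],[0,0,0],40],[[0,0,0.1],[0,0,0],40],[[0,0,0.1],[0,0,0],40],[[0,0,0],[0,0,0],40],[[0,0,0],[0,0,0],40]]' 30;  python3 -m pendant '[[[0,0,0.1],[0,0,0],40],[[0,0,0.1],[0,0,0],40],[[0,0,0.1],[0,0,0],40],[[0,0,0.1],[0,0,0],40],[[0,0,0],[0,0,0],40]]' 30; python3 -m pendant '[[[0,0,0.1],[0,0,0],40],[[0,0,0.1],[0,0,0],40],[[0,0,0.1],[0,0,0],40],[[0,0,0.1],[0,0,0],40],[[0,0,0],[0,0,0],40]]' 30
```

```text
t: 12.32
ee_pos: [0.599, 0.0293, 0.0941]
eef_rot: [2.219, 2.223, 0.0]
ft_force: [-0.8, -0.5, 2.6]
opening: 0.638
grip_force: 30.0
t: 12.95
ee_pos: [0.5988, 0.0293, 0.0899]
eef_rot: [-2.219, -2.223, 0.0]
ft_force: [-1.7, -0.7, -2.1]
opening: 0.639
grip_force: 30.0
t: 13.58
ee_pos: [0.5989, 0.0293, 0.0859]
eef_rot: [-2.219, -2.223, 0.0]
ft_force: [-0.4, -1.1, -0.1]
opening: 0.64
grip_force: 30.0
```

```bash
python3 -m pendant '[[[0,0,0.2],[0,0,0],40],[[0,0,0.2],[0,0,0],40],[[0,0,0.1],[0,0,0],40],[[0,0,0.1],[0,0,0],40],[[0,0,0],[0,0,0],40]]' 30;  python3 -m pendant '[[[0,0,0.1],[0,0,0],40],[[0,0,0.1],[0,0,0],40],[[0,0,0.1],[0,0,0],40],[[0,0,0.1],[0,0,0],40],[[0,0,0],[0,0,0],40]]' 30; python3 -m pendant '[[[0,0,0.2],[0,0,0],40],[[0,0,0.2],[0,0,0],40],[[0,0,0.2],[0,0,0],40],[[0,0,0.2],[0,0,0],40],[[0,0,0],[0,0,0],40]]' 30
```

```text
t: 14.2
ee_pos: [0.599, 0.0292, 0.08]
eef_rot: [2.219, 2.223, 0.0]
ft_force: [-0.6, -0.7, 1.4]
opening: 0.638
grip_force: 30.0
t: 14.82
ee_pos: [0.5988, 0.0293, 0.0759]
eef_rot: [-2.219, -2.224, 0.0]
ft_force: [-0.9, -0.3, -0.1]
opening: 0.636
grip_force: 30.0
t: 15.45
ee_pos: [0.5988, 0.0293, 0.0678]
eef_rot: [-2.219, -2.223, 0.001]
ft_force: [-0.6, -1.4, -2.0]
opening: 0.64
grip_force: 30.0
```

```bash
python3 -m pendant '[[[0,0,0.2],[0,0,0],40],[[0,0,0.1],[0,0,0],40],[[0,0,0.1],[0,0,0],40],[[0,0,0.1],[0,0,0],40],[[0,0,0],[0,0,0],40]]' 30;  python3 -m pendant '[[[0,0,0.1],[0,0,0],40],[[0,0,0.1],[0,0,0],40],[[0,0,0.1],[0,0,0],40],[[0,0,0.1],[0,0,0],40],[[0,0,0],[0,0,0],40]]' 30; python3 -m pendant '[[[0,0,0.1],[0,0,0],40],[[0,0,0.1],[0,0,0],40],[[0,0,0.1],[0,0,0],40],[[0,0,0.1],[0,0,0],40],[[0,0,0],[0,0,0],40]]' 30
```

```text
t: 16.08
ee_pos: [0.5989, 0.0293, 0.063]
eef_rot: [2.219, 2.223, -0.0]
ft_force: [-1.7, -2.1, 2.4]
opening: 0.634
grip_force: 30.0
t: 16.7
ee_pos: [0.5988, 0.0293, 0.0588]
eef_rot: [-2.219, -2.223, 0.0]
ft_force: [-0.7, -2.0, -0.7]
opening: 0.643
grip_force: 30.0
t: 17.32
ee_pos: [0.5989, 0.0293, 0.0549]
eef_rot: [-2.219, -2.223, 0.0]
ft_force: [-1.1, -1.7, 0.3]
opening: 0.639
grip_force: 30.0
```

```bash
python3 -m pendant '[[[0,0,0.1],[0,0,0],40],[[0,0,0.05],[0,0,0],40],[[0,0,0.05],[0,0,0],40],[[0,0,0.05],[0,0,0],40],[[0,0,0],[0,0,0],40]]' 30;  python3 -m pendant '[[[0,0,0.05],[0,0,0],40],[[0,0,0.05],[0,0,0],40],[[0,0,0],[0,0,0],40],[[0,0,0],[0,0,0],40],[[0,0,0],[0,0,0],40]]' 30
```

```text
t: 17.95
ee_pos: [0.5989, 0.0293, 0.0526]
eef_rot: [-2.219, -2.223, -0.0]
ft_force: [-2.5, -2.6, 3.7]
opening: 0.635
grip_force: 30.0
t: 18.58
ee_pos: [0.599, 0.0293, 0.052]
eef_rot: [-2.219, -2.223, -0.001]
ft_force: [-2.4, -1.5, 8.8]
opening: 0.64
grip_force: 30.0
```

```bash
python3 -m pendant '[[[0,0,0.05],[0,0,0],40],[[0,0,0],[0,0,0],40],[[0,0,0],[0,0,0],40],[[0,0,0],[0,0,0],40],[[0,0,0],[0,0,0],40]]' 30
```

```text
t: 19.2
ee_pos: [0.599, 0.0293, 0.0517]
eef_rot: [-2.219, -2.223, -0.001]
ft_force: [-4.2, -1.2, 9.6]
opening: 0.638
grip_force: 30.0
```

```bash
python3 -m pendant '[[[0,0,0.05],[0,0,0],40],[[0,0,0],[0,0,0],40],[[0,0,0],[0,0,0],40],[[0,0,0],[0,0,0],40],[[0,0,0],[0,0,0],40]]' 30
```

```text
t: 19.82
ee_pos: [0.5991, 0.0293, 0.0513]
eef_rot: [-2.219, -2.223, -0.001]
ft_force: [-4.9, -1.3, 11.5]
opening: 0.64
grip_force: 30.0
```

```bash
python3 -m pendant '[[[0,0,-0.1],[0,0,0],100],[[0,0,0],[0,0,0],100],[[0,0,0],[0,0,0],100],[[0,0,-2],[0,0,0],100],[[0,0,-4],[0,0,0],100]]' 30;  python3 -m pendant '[[[0,0,-4],[0,0,0],100],[[-3,-3,-1],[0,0,0],100],[[-5,-4,0],[0,0,0],100],[[-5,-4,2],[0,0,0],100],[[-3.5,-3.5,4],[0,0,0],100]]' 30;  python3 -m pendant '[[[-1,-0.3,2],[0,0,0],100],[[0,0,0],[0,0,0],100],[[0,0,0],[0,0,0],100],[[0,0,0],[0,0,0],100],[[0,0,0],[0,0,0],100]]' 30
```

```text
t: 20.45
ee_pos: [0.5981, 0.0293, 0.1121]
eef_rot: [-2.219, -2.222, 0.003]
ft_force: [0.8, 0.3, 1.0]
opening: 1.0
grip_force: 0.0
t: 21.08
ee_pos: [0.459, -0.1329, 0.1055]
eef_rot: [2.217, 2.22, 0.006]
ft_force: [1.1, -0.5, 0.1]
opening: 1.001
grip_force: 0.0
t: 21.7
ee_pos: [0.4563, -0.1402, 0.0842]
eef_rot: [2.217, 2.225, 0.001]
ft_force: [-0.1, 0.6, -0.5]
opening: 0.998
grip_force: 0.0
```

```bash
python3 - <<'E'
from h import *
s=st()
for n in("top","side"):
    c=viewer.read_camera(n)
    near=(268,188) if n=="top" else (267,202)
    uv,A=colour_cen(c,"ring_large",near); print(n,uv.round(1),A)
    if A: 
        x=fit(c,uv,.03,.018,.0425,(.6,.03)); print(x.round(4),cv2.contourArea(hull_pts(c,*x,.03,.018,.0425)))
    if n=="side": cv2.imwrite("pics/d.png",cv2.resize(c["image"][150:310,190:350],None,fx=3.5,fy=3.5))
E
```

```text
21.7 [ 0.4563 -0.1402  0.0842] [2.217e+00 2.225e+00 1.000e-03] [-0.07  0.56 -0.49] 0.998 0.0
top [266.7 185.6] 386.0
[0.6001 0.03  ] 437.7303909744369h.py:17: RuntimeWarning: invalid value encountered in divide
  m=cv2.moments(h); return np.array([m["m10"],m["m01"]])/m["m00"]
Traceback (most recent call last):
  File "h.py", line 22, in colour_cen
    hu=cv2.convexHull(np.c_[X[k],Y[k]].astype(np.float32)); return cen(hu),cv2.contourArea(hu)
                                                                           ~~~~~~~~~~~~~~~^^^^
cv2.error: OpenCV(4.12.0) /io/opencv/modules/imgproc/src/shapedescr.cpp:315: error: (-215:Assertion failed) npoints >= 0 && (depth == CV_32F || depth == CV_32S) in function 'contourArea'
```

```bash
python3 -m pendant '[[[-0.2,-0.5,2],[0,0,0],100],[[0,0,3],[0,0,0],100],[[0,0,2],[0,0,0],100],[[0,0,0.5],[0,0,0],100],[[0,0,0],[0,0,0],100]]' 30;
```

```text
t: 22.42
ee_pos: [0.4507, -0.1428, 0.0088]
eef_rot: [-2.219, -2.223, 0.0]
ft_force: [-0.0, -0.5, 0.6]
opening: 1.001
grip_force: 0.0
```

```bash
python3 -m pendant '[[[0,0,0.3],[0,0,0],70],[[0,0,0],[0,0,0],40],[[0,0,0],[0,0,0],40],[[0,0,0],[0,0,0],30],[[0,0,0],[0,0,0],30]]' 30; python3 -m pendant '[[[0,0,0],[0,0,0],30],[[0,0,0],[0,0,0],30],[[0,0,-2],[0,0,0],30],[[0,0,-4],[0,0,0],30],[[0,0,-4],[0,0,0],30]]' 30;  python3 -m pendant '[[[1,1,-4],[0,0,0],30],[[4,3,0],[0,0,0],30],[[5,4,0],[0,0,0],30],[[4,4,0],[0,0,0],30],[[2.2,2.2,0],[0,0,0],30]]' 30;  python3 -m pendant '[[[0.9,0.6,0],[0,0,0],30],[[0,0,0],[0,0,0],30],[[0,0,0],[0,0,0],30],[[0,0,0],[0,0,0],30],[[0,0,0],[0,0,0],30]]' 30
```

```text
t: 23.05
ee_pos: [0.4507, -0.1427, 0.0057]
eef_rot: [2.219, 2.224, 0.0]
ft_force: [-0.4, -0.3, 2.3]
opening: 0.537
grip_force: 30.0
t: 23.68
ee_pos: [0.4501, -0.1428, 0.1064]
eef_rot: [-2.219, -2.223, 0.002]
ft_force: [-0.7, 0.3, 0.1]
opening: 0.531
grip_force: 30.0
t: 24.3
ee_pos: [0.5928, 0.0216, 0.1451]
eef_rot: [-2.215, -2.227, -0.0]
ft_force: [-0.2, -0.3, -1.0]
opening: 0.535
grip_force: 30.0
t: 24.92
ee_pos: [0.5971, 0.0267, 0.1459]
eef_rot: [-2.22, -2.222, -0.001]
ft_force: [0.8, 0.1, -0.4]
opening: 0.533
grip_force: 30.0
```

```bash
python3 -m pendant '[[[0.2,0.15,1],[0,0,0],30],[[0,0,0.8],[0,0,0],30],[[0,0,0.7],[0,0,0],30],[[0,0,0.5],[0,0,0],30],[[0,0,0],[0,0,0],30]]' 30; python3 -m pendant '[[[0,0,0.3],[0,0,0],30],[[0,0,0.3],[0,0,0],30],[[0,0,0.2],[0,0,0],30],[[0,0,0],[0,0,0],30],[[0,0,0],[0,0,0],30]]' 30
```

```text
t: 25.55
ee_pos: [0.5985, 0.0293, 0.1152]
eef_rot: [-2.219, -2.223, 0.001]
ft_force: [0.0, -0.2, -0.4]
opening: 0.532
grip_force: 30.0
t: 26.18
ee_pos: [0.5989, 0.0294, 0.1077]
eef_rot: [2.219, 2.223, 0.0]
ft_force: [0.2, 0.3, -0.5]
opening: 0.536
grip_force: 30.0
```

```bash
python3 -m pendant '[[[0,0,0.3],[0,0,0],30],[[0,0,0.2],[0,0,0],30],[[0,0,0.2],[0,0,0],30],[[0,0,0],[0,0,0],30],[[0,0,0],[0,0,0],30]]' 30; python3 -m pendant '[[[0,0,0.2],[0,0,0],30],[[0,0,0.2],[0,0,0],30],[[0,0,0.2],[0,0,0],30],[[0,0,0.1],[0,0,0],30],[[0,0,0],[0,0,0],30]]' 30;  python3 -m pendant '[[[0,0,0.1],[0,0,0],30],[[0,0,0.1],[0,0,0],30],[[0,0,0.1],[0,0,0],30],[[0,0,0.1],[0,0,0],30],[[0,0,0],[0,0,0],30]]' 30
```

```text
t: 26.8
ee_pos: [0.5987, 0.0293, 0.1006]
eef_rot: [-2.219, -2.223, 0.0]
ft_force: [0.2, -0.0, -0.4]
opening: 0.535
grip_force: 30.0
t: 27.42
ee_pos: [0.5987, 0.0294, 0.0935]
eef_rot: [-2.219, -2.223, 0.0]
ft_force: [0.2, -0.7, -0.5]
opening: 0.538
grip_force: 30.0
t: 28.05
ee_pos: [0.5988, 0.0293, 0.0896]
eef_rot: [2.219, 2.223, -0.0]
ft_force: [-0.9, -0.0, 0.2]
opening: 0.538
grip_force: 30.0
```

```bash
python3 -m pendant '[[[0,0,0.2],[0,0,0],30],[[0,0,0.2],[0,0,0],30],[[0,0,0.2],[0,0,0],30],[[0,0,0.1],[0,0,0],30],[[0,0,0],[0,0,0],30]]' 30; python3 -m pendant '[[[0,0,0.2],[0,0,0],30],[[0,0,0.2],[0,0,0],30],[[0,0,0.1],[0,0,0],30],[[0,0,0.1],[0,0,0],30],[[0,0,0],[0,0,0],30]]' 30;  python3 -m pendant '[[[0,0,0.1],[0,0,0],30],[[0,0,0.1],[0,0,0],30],[[0,0,0.1],[0,0,0],30],[[0,0,0.1],[0,0,0],30],[[0,0,0],[0,0,0],30]]' 30
```

```text
t: 28.68
ee_pos: [0.5987, 0.0294, 0.0824]
eef_rot: [-2.219, -2.223, 0.0]
ft_force: [0.5, -0.7, -1.4]
opening: 0.537
grip_force: 30.0
t: 29.3
ee_pos: [0.5989, 0.0293, 0.0767]
eef_rot: [2.219, 2.223, 0.0]
ft_force: [-1.0, -1.5, 1.4]
opening: 0.535
grip_force: 30.0
t: 29.92
ee_pos: [0.5986, 0.0294, 0.0724]
eef_rot: [-2.219, -2.223, 0.001]
ft_force: [-0.7, -2.0, 0.1]
opening: 0.54
grip_force: 30.0
```

```bash
python3 -m pendant '[[[0,0,0.1],[0,0,0],30],[[0,0,0.1],[0,0,0],30],[[0,0,0.05],[0,0,0],30],[[0,0,0],[0,0,0],30],[[0,0,0],[0,0,0],30]]' 30; python3 -m pendant '[[[0,0,0.05],[0,0,0],30],[[0,0,0.05],[0,0,0],30],[[0,0,0],[0,0,0],30],[[0,0,0],[0,0,0],30],[[0,0,0],[0,0,0],30]]' 30
```

```text
t: 30.55
ee_pos: [0.5987, 0.0294, 0.0701]
eef_rot: [-2.219, -2.224, 0.0]
ft_force: [-0.9, -0.8, -0.7]
opening: 0.536
grip_force: 30.0
t: 31.18
ee_pos: [0.5988, 0.0294, 0.0692]
eef_rot: [-2.219, -2.224, -0.0]
ft_force: [-0.7, -0.6, -0.4]
opening: 0.539
grip_force: 30.0
```

```bash
python3 -m pendant '[[[0,0,0.05],[0,0,0],30],[[0,0,0.05],[0,0,0],30],[[0,0,0],[0,0,0],30],[[0,0,0],[0,0,0],30],[[0,0,0],[0,0,0],30]]' 30; python3 -m pendant '[[[0,0,0.05],[0,0,0],30],[[0,0,0.05],[0,0,0],30],[[0,0,0],[0,0,0],30],[[0,0,0],[0,0,0],30],[[0,0,0],[0,0,0],30]]' 30
```

```text
t: 31.8
ee_pos: [0.5988, 0.0294, 0.0681]
eef_rot: [-2.219, -2.224, 0.0]
ft_force: [-1.8, -1.0, -0.4]
opening: 0.539
grip_force: 30.0
t: 32.42
ee_pos: [0.5988, 0.0293, 0.0672]
eef_rot: [2.219, 2.224, 0.0]
ft_force: [-0.3, -1.2, 2.8]
opening: 0.535
grip_force: 30.0
```

```bash
python3 -m pendant '[[[0,0,0.05],[0,0,0],30],[[0,0,0.05],[0,0,0],30],[[0,0,0],[0,0,0],30],[[0,0,0],[0,0,0],30],[[0,0,0],[0,0,0],30]]' 30
```

```text
t: 33.05
ee_pos: [0.5989, 0.0293, 0.0665]
eef_rot: [-2.219, -2.223, -0.0]
ft_force: [-2.9, -0.5, 6.4]
opening: 0.536
grip_force: 30.0
```

```bash
python3 -m pendant '[[[0,0,0.05],[0,0,0],30],[[0,0,0.05],[0,0,0],30],[[0,0,0],[0,0,0],30],[[0,0,0],[0,0,0],30],[[0,0,0],[0,0,0],30]]' 30
```

```text
t: 33.67
ee_pos: [0.599, 0.0293, 0.0659]
eef_rot: [2.219, 2.223, 0.001]
ft_force: [-3.6, -0.8, 11.1]
opening: 0.537
grip_force: 30.0
```

```bash
python3 -m pendant '[[[0,0,-0.1],[0,0,0],100],[[0,0,0],[0,0,0],100],[[0,0,0],[0,0,0],100],[[0,0,-2],[0,0,0],100],[[0,0,-4],[0,0,0],100]]' 30;  python3 -m pendant '[[[-1,0,-3],[0,0,0],100],[[-5,0.5,0],[0,0,0],100],[[-6,1,1],[0,0,0],100],[[-6,1,3],[0,0,0],100],[[-5,0.5,3],[0,0,0],100]]' 30;  python3 -m pendant '[[[-3.4,0,2],[0,0,0],100],[[0,0,0],[0,0,0],100],[[0,0,0],[0,0,0],100],[[0,0,0],[0,0,0],100],[[0,0,0],[0,0,0],100]]' 30; python3 - <<'E'
from h import *
s=st()
for n in("top","side"):
    c=viewer.read_camera(n); print(n,[(np.round(q["xy"],1),round(q["confidence"],2)) for l in("ring_large","ring_medium") for q in viewer.place_of(l,n)[:1]])
    cv2.imwrite(f"pics/e_{n}.png",c["image"])
a,b=cv2.imread("pics/e_top.png"),cv2.imread("pics/e_side.png")
cv2.imwrite("pics/e.png",np.hstack([cv2.resize(a[140:240,217:317],(400,400)),cv2.resize(b[150:250,217:317],(400,400))]))
E
```

```text
t: 34.3
ee_pos: [0.598, 0.0293, 0.1267]
eef_rot: [-2.219, -2.223, 0.003]
ft_force: [0.7, -0.5, -0.1]
opening: 0.985
grip_force: 0.0
t: 34.92
ee_pos: [0.6295, -0.1982, 0.0897]
eef_rot: [2.218, 2.222, 0.002]
ft_force: [0.6, -0.4, 0.4]
opening: 1.001
grip_force: 0.0
t: 35.55
ee_pos: [0.6293, -0.2285, 0.0692]
eef_rot: [2.217, 2.225, 0.002]
ft_force: [0.6, -0.3, 0.7]
opening: 1.0
grip_force: 0.0
35.55 [ 0.6293 -0.2285  0.0692] [2.217e+00 2.225e+00 2.000e-03] [ 0.57 -0.26  0.73] 1.0 0.0
top [(array([263.9, 187.9]), 0.45), (array([271.1, 186.1]), 0.76)]
side [(array([270.8, 205.2]), 0.49), (array([270.7, 198.7]), 0.5)]
```

View pics/e.png

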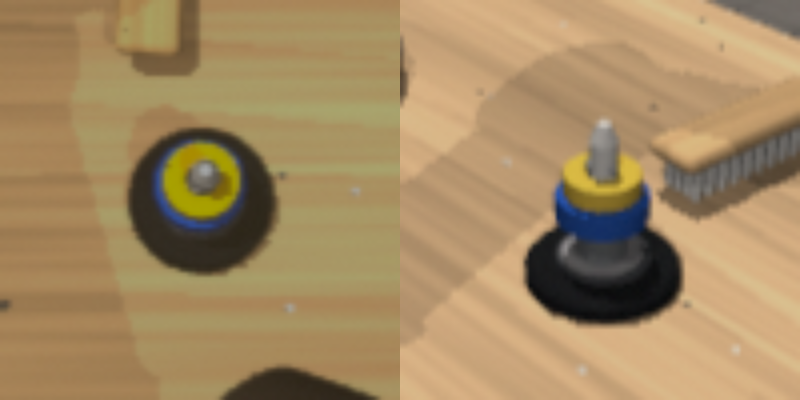

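The blue and yellow rings sit flat and tight on the spindle, at (268,197) and below in the side view. Next is the green ring.

```bash
python3 -m pendant '[[[-0.65,0,2],[0,0,0],100],[[0,0,2],[0,0,0],100],[[0,0,1.5],[0,0,0],100],[[0,0,0.5],[0,0,0],100],[[0,0,0],[0,0,0],100]]' 30;
```

```text
t: 36.48
ee_pos: [0.6284, -0.2363, 0.0081]
eef_rot: [-2.219, -2.223, 0.001]
ft_force: [0.5, 0.3, 0.1]
opening: 1.001
grip_force: 0.0
```

```bash
python3 -m pendant '[[[0.1,0,0.35],[0,0,0],70],[[0,0,0],[0,0,0],40],[[0,0,0],[0,0,0],30],[[0,0,0],[0,0,0],20],[[0,0,0],[0,0,0],20]]' 30; python3 -m pendant '[[[0,0,0],[0,0,0],20],[[0,0,0],[0,0,0],20],[[0,0,-2],[0,0,0],20],[[0,0,-4],[0,0,0],20],[[0,0,-4],[0,0,0],20]]' 30;  python3 -m pendant '[[[1,0,-4],[0,0,0],20],[[5,-0.5,0],[0,0,0],20],[[6,-1,0],[0,0,0],20],[[6,-1,0],[0,0,0],20],[[5,-0.5,0],[0,0,0],20]]' 30;  python3 -m pendant '[[[3,0,0],[0,0,0],20],[[0.4,0,0],[0,0,0],20],[[0,0,0],[0,0,0],20],[[0,0,0],[0,0,0],20],[[0,0,0],[0,0,0],20]]' 30
```

```text
t: 37.1
ee_pos: [0.6286, -0.2354, 0.0051]
eef_rot: [2.219, 2.223, 0.0]
ft_force: [-0.3, 0.1, -0.2]
opening: 0.507
grip_force: 0.0
t: 37.72
ee_pos: [0.6285, -0.2357, 0.1073]
eef_rot: [2.219, 2.223, -0.0]
ft_force: [0.8, 0.1, -0.5]
opening: 0.419
grip_force: 30.0
t: 38.35
ee_pos: [0.5976, -0.003, 0.1463]
eef_rot: [-2.218, -2.224, -0.002]
ft_force: [0.2, -0.3, -0.7]
opening: 0.418
grip_force: 30.0
t: 38.98
ee_pos: [0.5981, 0.0271, 0.1452]
eef_rot: [2.221, 2.221, -0.0]
ft_force: [-1.0, 0.2, 0.1]
opening: 0.414
grip_force: 30.0
```

```bash
python3 - <<'E'
from h import *
s=st(); n="side"; c=viewer.read_camera(n)
p=(np.array(c["K"])@(np.array(c["R"])@(s["ee_pos"]-np.array([0,0,.0047]))+c["t"])); p=p[:2]/p[2]; print("expected origin px",p.round(1),[(q["xy"],q["confidence"]) for q in viewer.place_of("ring_small",n)[:2]])
b=c["image"]; u,v=p.astype(int); cv2.imwrite("pics/f.png",cv2.resize(b[v-40:v+60,u-50:u+50],(500,500)))
E
```

```text
38.98 [0.5981 0.0271 0.1452] [ 2.221  2.221 -0.   ] [-1.    0.2   0.09] 0.414 29.999885810539126
expected origin px [268.1 169.4] [([267.8, 171.2], 0.61)]
```

View pics/f.png

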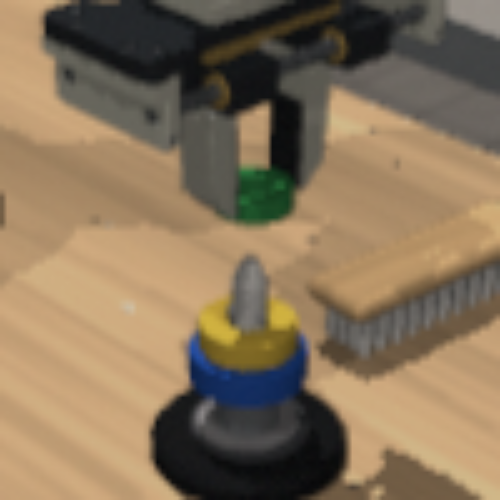

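The green ring is held level at (268,171), as expected. Lowering it.

```bash
python3 -m pendant '[[[0.15,0.05,1],[0,0,0],20],[[0,0,0.8],[0,0,0],20],[[0,0,0.6],[0,0,0],20],[[0,0,0.4],[0,0,0],20],[[0,0,0],[0,0,0],20]]' 30; python3 -m pendant '[[[0,0,0.2],[0,0,0],20],[[0,0,0.2],[0,0,0],20],[[0,0,0.2],[0,0,0],20],[[0,0,0],[0,0,0],20],[[0,0,0],[0,0,0],20]]' 30
```

```text
t: 39.7
ee_pos: [0.5983, 0.03, 0.1167]
eef_rot: [-2.219, -2.223, 0.001]
ft_force: [0.2, -0.4, 0.8]
opening: 0.417
grip_force: 30.0
t: 40.33
ee_pos: [0.5986, 0.0301, 0.111]
eef_rot: [2.219, 2.224, 0.0]
ft_force: [-0.2, -0.3, 0.1]
opening: 0.419
grip_force: 30.0
```

```bash
python3 -m pendant '[[[-0.07,0,0.3],[0,0,0],20],[[0,0,0.3],[0,0,0],20],[[0,0,0.2],[0,0,0],20],[[0,0,0],[0,0,0],20],[[0,0,0],[0,0,0],20]]' 30; python3 -m pendant '[[[0,0,0.3],[0,0,0],20],[[0,0,0.2],[0,0,0],20],[[0,0,0.2],[0,0,0],20],[[0,0,0.2],[0,0,0],20],[[0,0,0],[0,0,0],20]]' 30;  python3 -m pendant '[[[0,0,0.1],[0,0,0],20],[[0,0,0.1],[0,0,0],20],[[0,0,0.1],[0,0,0],20],[[0,0,0.1],[0,0,0],20],[[0,0,0],[0,0,0],20]]' 30
```

```text
t: 40.95
ee_pos: [0.5985, 0.0293, 0.103]
eef_rot: [-2.219, -2.224, 0.0]
ft_force: [-0.6, -0.1, -1.1]
opening: 0.418
grip_force: 30.0
t: 41.58
ee_pos: [0.5985, 0.0294, 0.0938]
eef_rot: [-2.219, -2.223, 0.0]
ft_force: [-0.0, -0.1, -1.5]
opening: 0.419
grip_force: 30.0
t: 42.2
ee_pos: [0.5987, 0.0293, 0.0901]
eef_rot: [2.219, 2.223, 0.0]
ft_force: [-0.5, -0.5, 2.5]
opening: 0.417
grip_force: 30.0
```

```bash
python3 -m pendant '[[[0,0,0.1],[0,0,0],20],[[0,0,0.1],[0,0,0],20],[[0,0,0.1],[0,0,0],20],[[0,0,0.1],[0,0,0],20],[[0,0,0],[0,0,0],20]]' 30;  python3 -m pendant '[[[0,0,0.1],[0,0,0],20],[[0,0,0.1],[0,0,0],20],[[0,0,0.05],[0,0,0],20],[[0,0,0.05],[0,0,0],20],[[0,0,0],[0,0,0],20]]' 30
```

```text
t: 42.82
ee_pos: [0.5983, 0.0294, 0.0857]
eef_rot: [-2.219, -2.223, 0.001]
ft_force: [0.0, -1.6, -0.8]
opening: 0.417
grip_force: 30.0
t: 43.45
ee_pos: [0.5985, 0.0294, 0.0829]
eef_rot: [-2.219, -2.224, 0.0]
ft_force: [0.3, -1.2, 0.8]
opening: 0.415
grip_force: 30.0
```

```bash
python3 -m pendant '[[[0,0,0.1],[0,0,0],20],[[0,0,0.05],[0,0,0],20],[[0,0,0],[0,0,0],20],[[0,0,0],[0,0,0],20],[[0,0,0],[0,0,0],20]]' 30;  python3 -m pendant '[[[0,0,0.05],[0,0,0],20],[[0,0,0],[0,0,0],20],[[0,0,0],[0,0,0],20],[[0,0,0],[0,0,0],20],[[0,0,0],[0,0,0],20]]' 30
```

```text
t: 44.08
ee_pos: [0.5985, 0.0294, 0.0815]
eef_rot: [-2.219, -2.224, 0.0]
ft_force: [-0.4, -0.4, 1.4]
opening: 0.416
grip_force: 30.0
t: 44.7
ee_pos: [0.5986, 0.0294, 0.0811]
eef_rot: [2.219, 2.223, 0.0]
ft_force: [-0.6, -0.6, 4.4]
opening: 0.416
grip_force: 30.0
```

```bash
python3 -m pendant '[[[0,0,0.05],[0,0,0],20],[[0,0,0.05],[0,0,0],20],[[0,0,0],[0,0,0],20],[[0,0,0],[0,0,0],20],[[0,0,0],[0,0,0],20]]' 30
```

```text
t: 45.32
ee_pos: [0.5987, 0.0293, 0.0804]
eef_rot: [2.219, 2.223, 0.001]
ft_force: [-1.5, -0.2, 8.8]
opening: 0.419
grip_force: 30.0
```

```bash
python3 -m pendant '[[[0,0,0.05],[0,0,0],20],[[0,0,0.03],[0,0,0],20],[[0,0,0],[0,0,0],20],[[0,0,0],[0,0,0],20],[[0,0,0],[0,0,0],20]]' 30
```

```text
t: 45.95
ee_pos: [0.5988, 0.0293, 0.0799]
eef_rot: [2.219, 2.223, 0.001]
ft_force: [-2.4, -1.0, 12.0]
opening: 0.417
grip_force: 30.0
```

```bash
python3 -m pendant '[[[0,0,-0.1],[0,0,0],100],[[0,0,0],[0,0,0],100],[[0,0,0],[0,0,0],100],[[0,0,0],[0,0,0],100],[[0,0,-3],[0,0,0],100]]' 30;  python3 -m pendant '[[[0,0,-5],[0,0,0],100],[[0,0,-3],[0,0,0],100],[[-4,-2,0],[0,0,0],100],[[-6,-2,0],[0,0,0],100],[[-6,-2,0],[0,0,0],100]]' 30; python3 -m pendant '[[[-4,0,0],[0,0,0],100],[[0,0,0],[0,0,0],100],[[0,0,0],[0,0,0],100],[[0,0,0],[0,0,0],100],[[0,0,0],[0,0,0],100]]' 30; python3 - <<'E'
from h import *
s=st()
for n in("top","side"): cv2.imwrite(f"pics/g_{n}.png",viewer.read_camera(n)["image"])
a,b=cv2.imread("pics/g_top.png"),cv2.imread("pics/g_side.png")
cv2.imwrite("pics/g.png",np.hstack([cv2.resize(a[140:240,217:317],(400,400)),cv2.resize(b[165:235,232:302],(400,400))]))
E
```

```text
t: 46.58
ee_pos: [0.597, 0.0296, 0.1087]
eef_rot: [-2.217, -2.222, 0.005]
ft_force: [0.4, 0.5, 0.5]
opening: 0.913
grip_force: 0.0
t: 47.2
ee_pos: [0.5387, -0.1306, 0.1903]
eef_rot: [2.218, 2.225, 0.001]
ft_force: [1.2, -1.1, 0.3]
opening: 1.0
grip_force: 0.0
t: 47.82
ee_pos: [0.5397, -0.1681, 0.19]
eef_rot: [-2.217, -2.225, -0.0]
ft_force: [0.2, 1.1, 0.6]
opening: 1.003
grip_force: 0.0
47.83 [ 0.5397 -0.1681  0.19  ] [-2.217 -2.225 -0.   ] [0.18 1.07 0.63] 1.003 0.0
```

View pics/g.png

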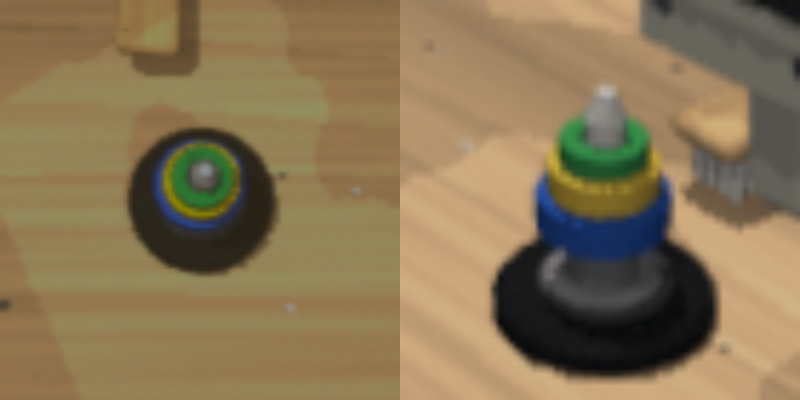

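The stack is complete: blue, yellow and green sit flat and tight on each other around (268,192) in the side view, and the robot is clear.

```bash
python3 -c "
from bench import job
print(job.finish_job())"
```

```text
the job is handed in; nothing more can be done
None
```

The three rings are threaded on the spindle in order (large, middle, small), each pressed home with about 12 N; the gripper has let go and is clear, and the job was handed in at about 48 s, though no verdict came back.

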